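# Post a spent battery pack through the flap of the used-battery box

### The arm

A 6-joint arm with a two-finger parallel gripper is mounted at the origin on the work surface. World frame = base frame: x ahead of the robot, y to its left, z up, the work surface at z = 0. Lengths are in m, angles in degrees, forces in N, time in s.
With the tool pointing down it reaches from about 0.375 to 0.9 m from the base axis. Payload 3.1 kg.
Tool frame: the origin (TCP) lies at the very end of the fingers, on their centre line; the grasp point (between the pads) lies 19 mm behind it; z points along the fingers, y is the line along which they close (so a half turn about z gives the same grasp; the last joint's range is limited). The gripper opens to 85 mm and grips with 20 to 120 N. Pads are 22 mm wide; open, the fingers measure 114 mm over their backs; the gripper's body (76 mm by 85 mm) begins 54 mm behind the grasp point. The pads swing forward as they close: fully open they stand 13 mm farther back than shut.
Start: joints at [-73.826, 30.224, 82.088, -0, 67.689, -10.227], TCP at [0.278, -0.56, 0.231] pointing down, gripper open.
Joint ranges: [-176.69, 176.69], [-43.24, 126.21], [12.49, 139.97], [-82, 262], [0, 151.66], [-163.58, 163.58]. Speed limits (degrees/s): [159.86, 159.86, 180, 180, 180, 180].

### API

Orientations are given as [roll, pitch, yaw] about the fixed x, y, z axes, in that order (R = Rz(yaw) Ry(pitch) Rx(roll)).
In Python, from cell import env, grab_frame, camera_info, job gives the robot as it stands.
- The arm moves only by the tool servo_tool, never from a script. Its argument "rows" is a list of rows, each an object with "linear": the shift along the tool's x, y, z in mm, a list of three; "turn": the turn, a rotation vector about the tool's x, y, z in rad, a list of three; "gripper": the finger opening in mm, from 0 to 85.4. In form: [{"linear": [x, y, z], "turn": [rx, ry, rz], "gripper": gripper}, ...]. A call has 1 to 8 rows; each row shifts and turns the commanded pose from where the row before left it, along the tool's axes as they then stand; what a row does not reach is not made up. A row lasts 1/10 s, in which the tool goes at most 50 mm and 8.59 degrees, less where a joint would pass 70% of its speed; a pose out of reach is approached as far as the arm can. A call is refused whole if a number of a shift passes 50 or a number of a turn 0.15, either way. A call with a gripper value outside its range is refused whole. The fingers move at their own pace and stop on an object; "force" is the grip in N (left out, the last holds). Time passes only in rows, so rows that do not move let the fingers close. It gives the time, the measured TCP pose, the force, the opening and the grip force at its end, in the units of the state.
- env.sense(): the state, without advancing time (a new reading comes with each control period).
- grab_frame(name): name is "scene" or "top" or "wrist"; returns the picture (400x640x3 uint8, red, green, blue); there is no depth.
- camera_info(name): a dict with "fov_y" (degrees; the focal length in pixels is half the picture's height over the tangent of half this angle, whatever the lens; pixels are square), "cx", "cy" (the principal point, pixels), "world_from_camera" (4x4, takes a point from camera to world coordinates). Camera axes: x right, y down, z forward; pixel columns grow to the right and rows downward; lengths in m; the calibration is good to about 2 mm. A picture is of the moment at which its call begins: read the wrist's pose just before it. camera_info takes no time and is no camera call; for the wrist camera it gives the pose at the moment of the call.
- job.finish_job(): hands the job in; it is judged then, once.
The state is a dict: "time": time; "joint_positions": joint angles; "qd": joint speeds; "joint_efforts": joint torques, N m; "tcp_pos": TCP position; "ee_rot": TCP orientation; "ft_force": force on the tool from outside, world axes, zero at the start; "torque": the same for the moment, N m; "width": finger opening in m; "gripper_force": force on a finger pad.
Only numpy, scipy, OpenCV 4.12 (cv2) and the standard library are available. Lean on these libraries where they do the work, as an engineer would, in place of code of your own. Each camera call takes 0.05 s, during which the arm holds its last target. There are 200 camera calls.

### The job

Post the spent blue battery pack into the yellow used-battery box: with the fingertips push it along the loading shelf and in under the orange swing flap until it drops down the chute inside, then draw the fingers back out so that the flap falls fully shut behind it. Only push the pack: do not pinch it or lift it off the shelf. Leave the meter, the solder reel and the tape roll where they are.

Things in the scene. Friction and masses are not known exactly. Their poses are not given: they have to be found in the camera images.
- battery_box: Fixed used-battery box, 403 mm long, 200 wide, 135 high: yellow base, clear closed hood over x = 0 to 238 mm. Origin: on the bench under the middle of the flap opening; +x = the way in, y across, z up. Front part is the loading shelf: flat steel deck at z = 62 mm, x = -165 to the front panel, |y| < 96 mm, open at the x = -165 end, side lips 4 mm thick and 5 mm high.
- mouth (a point): Middle of the opening's foot, on the deck, at the inner face of the front panel (6 mm thick, box x = -6 to 0). The opening is 92 mm wide and 62 mm high from the deck; the lintel over it reaches 73 mm above the deck, which is the top of the box. Axes as the box's.
- ledge_end (a point): Behind the flap the deck goes on level for 45 mm to this point (its inner end, mid-width); then a chute falls at 40 degrees to the floor (box z = 10 mm, x = 107). The pack slides down by itself once its middle is past here; the fingers must follow its rear end 10 to 25 mm past the mouth, so let them lean 30 to 45 degrees from vertical, tips ahead, to clear the lintel.
- flap (a joint): Orange swing flap in the opening, 89 mm wide, 58 high, 3 thick, 0.05 kg, hung from its top edge (hinge along the box's y at x = 3 mm, z = 124.5 mm). 0 = hanging shut, positive = swung inwards (to the box's +x), stop at 1.4 rad. It only opens inwards, gravity alone shuts it; under 1 N at the lower edge opens it, so the pack's nose can push it. It lies on whatever is under it.
- flap_edge (a point): Middle of the flap's lower edge, 3 mm above the deck when shut; moves with the flap.
- pack: Spent battery pack: blue block with black ends and a pale label on top, 70 (x) x 42 (y) x 22 mm (z), about 0.17 kg, lying flat on the loading shelf, often off the middle and turned. Origin: centre of its underside; x along its length. It slides easily (friction about 0.25 on the steel).
- meter: Yellow hand-held multimeter lying on the bench, 140 x 72 x 34 mm (with its dial 44 mm high), loose. Origin: centre of its underside, x along its length. Leave alone.
- solder_reel: Solder reel standing on the bench beside the box, black flanges, 52 mm across and 40 high, loose. Origin: centre of its underside. Leave alone.
- tape_roll: Red roll of insulating tape lying on the bench beside the box, 56 mm across, 19 high, loose. Origin: centre of its underside. Leave alone.
Things that resemble listed ones, but are neither listed nor needed, are in the scene too. What is meant by the pack is not green, and is the larger of those in its own colour.

How it is judged (in metres and radians):
On the way, in this order (a step that is already met when the one before it is completed fails the run):
1. the flap is swung open with the pack's nose under it (value of joint flap above 0.5 rad and x of pack in the frame of battery_box above -0.035 m), for 0.1 s.
2. the pack has gone through the opening and over the ledge (x of pack in the frame of battery_box above 0.06 m and z of pack in the frame of battery_box below 0.06 m), for 0.1 s.
At the end, for the whole second after the job is handed in: The pack lies at rest inside the box, down the chute (its underside's centre more than 70 mm past the flap opening and at least 12 mm below the deck), the flap hangs shut (within 0.06 rad), and the meter, reel and tape are within 30 mm of where they started (x of pack in the frame of battery_box between 0.07 and 0.238 m and y of pack in the frame of battery_box between -0.1 and 0.1 m and z of pack in the frame of battery_box below 0.05 m and linear speed of pack below 0.02 m/s and value of joint flap below 0.06 rad and distance of each of meter, solder_reel, tape_roll from where it was at the start of the episode below 0.03 m); the robot touches nothing.
It fails at once if the pack is lifted more than 15 mm off the shelf (z of pack in the frame of battery_box above 0.077 m).
It fails at once if the pack is pinched or rammed (over 35 N between the fingers and the pack) (contact force between the fingers and pack above 35 N).
It fails at once if the meter is disturbed (distance of meter from where it was at the start of the episode above 0.03 m).
It fails at once if the solder reel is disturbed (distance of solder_reel from where it was at the start of the episode above 0.03 m).
It fails at once if the tape roll is disturbed (distance of tape_roll from where it was at the start of the episode above 0.03 m).
It also fails if it takes over 64 s, if anything falls off the work surface, if the arm or the gripper's body presses on something with over 40 N, if the wrist force passes 120 N, or if a joint passes its speed limit or range.

## Working session

There is one attempt and no reset: what is moved stays moved. The work goes in short steps, Python scripts to look and compute and a tool call to move; the robot and the scene stay as the last step left them, time stands still between calls to the robot, and variables do not carry over. Pictures are saved under pics/ and viewed, at most 10 in all, crops included, and the job is handed in when it is done.

Besides the shell and the picture viewer there is one more tool, called after "Emit:" as a command line: name --argument value ..., lists and objects as JSON in quotes. servo_tool: Moves the arm, as the interface text tells. Its arguments: {"type":"object","properties":{"rows":{"type":"array"},"force":{"type":"number"}},"required":["rows"]}

```bash
mkdir -p pics; python3 - <<'E'
from cell import env, grab_frame, camera_info, job
import cv2,numpy as np
for n in("scene","top"):
    f=grab_frame(n); cv2.imwrite(f"pics/{n}0.png",f[:,:,::-1]); c=camera_info(n); print(n,c["fov_y"],c["cx"],c["cy"],np.round(c["world_from_camera"],3).tolist())
s=env.sense();print(s["time"],s["tcp_pos"],s["ee_rot"])
E
```

```text
scene 52.61068924445487 322.54582275739745 190.94783631836762 [[0.877, 0.371, -0.304, 0.803], [0.48, -0.7, 0.529, -0.29], [-0.016, -0.61, -0.792, 0.756], [0.0, 0.0, 0.0, 1.0]]
top 54.464134526019244 319.7173385275921 198.1700401683482 [[-0.029, -0.986, 0.162, 0.445], [-0.999, 0.036, 0.038, 0.165], [-0.044, -0.161, -0.986, 0.774], [0.0, 0.0, 0.0, 1.0]]
0.1 [ 0.27776567 -0.55918583  0.23042736] [-1.79891188e+02 -2.09657908e-02  2.64014170e+01]
```

View pics/scene0.png

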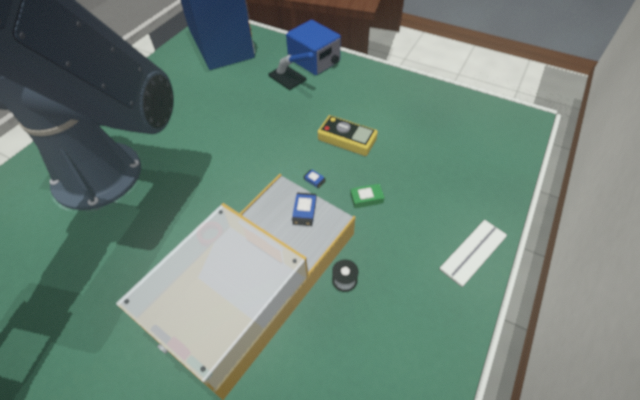

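View pics/top0.png

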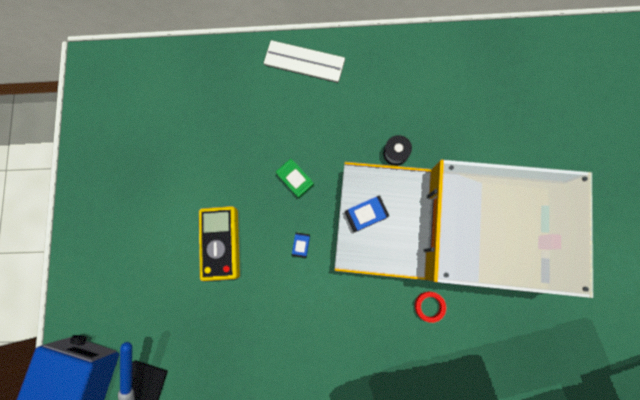

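Candidates are large blue block on the shelf at top (367,213), small blue block on the bench at (301,245) and green block at (295,178). The pack is the larger blue one, on the shelf. I'll confirm it in an enlarged crop.

```bash
cat > h.py <<'E'
import cv2,numpy as np
from cell import env, grab_frame, camera_info, job
def ray(c,uv,z):
    f=200/np.tan(np.radians(c["fov_y"]/2)); T=np.array(c["world_from_camera"])
    d=T[:3,:3]@np.array([(uv[0]-c["cx"])/f,(uv[1]-c["cy"])/f,1]); o=T[:3,3]
    return o+d*(z-o[2])/d[2]
def packrect(img,roi,c,z=.084):
    h=cv2.cvtColor(img,cv2.COLOR_RGB2HSV); m=cv2.inRange(h,(105,120,60),(125,255,255))
    k=np.zeros_like(m); x0,y0,x1,y1=roi; k[y0:y1,x0:x1]=m[y0:y1,x0:x1]
    k=cv2.morphologyEx(k,cv2.MORPH_CLOSE,np.ones((3,3)))
    q=max(cv2.findContours(k,0,1)[0],key=cv2.contourArea)
    P=np.array([ray(c,p[0],z)[:2] for p in q],np.float32)*1000
    return cv2.minAreaRect(q),cv2.minAreaRect(P)
E
python3 - <<'E'
from h import *
f=cv2.imread("pics/top0.png")
cv2.imwrite("pics/crop.png",cv2.resize(f[145:310,325:605],None,fx=2.8,fy=2.8,interpolation=cv2.INTER_CUBIC))
print(packrect(f[:,:,::-1].copy(),(325,150,425,280),camera_info("top")))
E
```

```text
(((366.8144836425781, 213.08248901367188), (23.1498966217041, 33.50642395019531), 66.03751373291016), ((527.9362182617188, 108.9796371459961), (41.21923065185547, 59.182342529296875), 22.117084503173828))
```

View pics/crop.png

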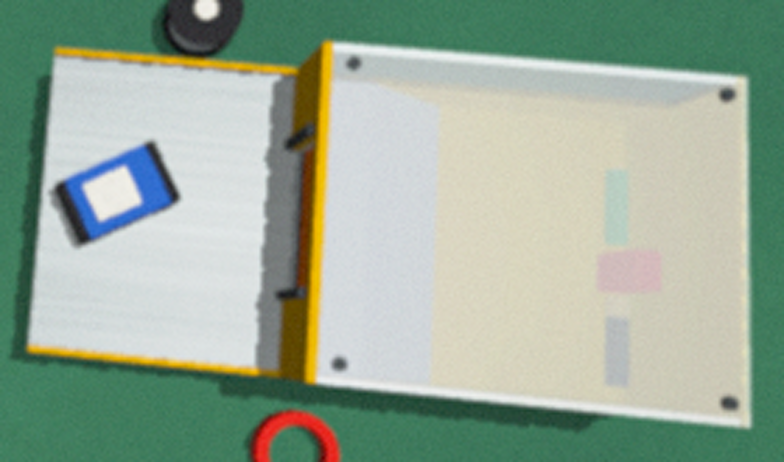

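The crop shows the big blue pack with black ends and a pale label at crop (118,193). Deck corners are at (55,48) and (28,351), the panel top at (333,42) and (317,383), and the hood's far corners at (747,77) and (750,427).

```bash
cat >> h.py <<'E'
def boxfit():
    c=camera_info("top")
    D=[((55,48),-165,100,.067),((28,351),-165,-100,.067),((333,42),0,100,.135),((317,383),0,-100,.135),((747,77),238,100,.135),((750,427),238,-100,.135)]
    W=np.array([ray(c,np.array(u)/2.8+[325,145],z)[:2]*1000 for u,_,_,z in D]); B=np.array([[x,y] for _,x,y,_ in D],float)
    wc,bc=W.mean(0),B.mean(0); H=(B-bc).T@(W-wc); U,S,V=np.linalg.svd(H); R=V.T@U.T
    t=wc-R@bc; return R,t,W-(B@R.T+t)
E
python3 - <<'E'
from h import *
R,t,r=boxfit(); print(np.degrees(np.arctan2(R[1,0],R[0,0])),t,np.round(r,1).tolist())
f=cv2.imread("pics/top0.png")[:,:,::-1].copy()
(c,s,a)=packrect(f,(325,150,425,280),camera_info("top"))[1]
b=cv2.boxPoints((c,s,a)); print("pack box",R.T@(np.array(c)-t),[np.round(R.T@(p-t),1).tolist() for p in b])
np.savez("box.npz",R=R,t=t)
for n,uv,z in(("reel",(398,148),.04),("tape",(431,307),.019)):
    print(n,R.T@(ray(camera_info("top"),uv,z)[:2]*1000-t))
E
```

```text
-97.31433172900184 [507.0439628  -7.0662715] [[-0.2, 0.1], [0.1, -0.2], [0.2, 0.3], [0.1, -0.2], [-0.2, -0.2], [0.0, 0.3]]
pack box [-117.76144966    5.94812794] [[-133.4, -26.5], [-81.9, 2.5], [-102.1, 38.4], [-153.7, 9.4]]
reel [-64.82002643 143.88981519]
tape [  18.94081104 -150.07288526]
```

```bash
cat >> h.py <<'E'
from scipy.spatial.transform import Rotation as Ro
def goal(bx,by,z,lean):
    """remaining shift in tool axes (mm) and turn (rotvec, tool axes) to a box-frame TCP goal; tool x against box x"""
    d=np.load("box.npz"); R,t=d["R"],d["t"]; s=env.sense()
    Rt=Ro.from_euler("xyz",s["ee_rot"],degrees=True); p=np.array(s["tcp_pos"])*1000
    w=np.r_[R@[bx,by]+t,z]; a=np.radians(lean); X=np.r_[R[:,0],0]; Z=np.sin(a)*X-[0,0,np.cos(a)]; Y=np.r_[R[:,1],0]
    G=Ro.from_matrix(np.c_[np.cross(Y,Z),Y,Z])
    print("box pos",np.round(np.r_[R.T@(p[:2]-t),p[2]],1),"shift tool",np.round(Rt.inv().apply(w-p),1),"turn",np.round((Rt.inv()*G).as_rotvec(),3),"shift in goal axes",np.round(G.inv().apply(w-p),1),"F",np.round(s["ft_force"],1),"t",s["time"])
E
python3 - <<'E'
from h import *
goal(-230,60,230,0); goal(-230,60,230,40)
s=env.sense(); T=np.array(camera_info("wrist")["world_from_camera"])
print(Ro.from_euler("xyz",s["ee_rot"],degrees=True).inv().apply(T[:3,3]-s["tcp_pos"]))
E
```

```text
box pos [ 576.8 -157.1  230.4] shift tool [ 628.4 -550.6    1.7] turn [-0.002 -0.001 -0.982] shift in goal axes [8.068e+02 2.171e+02 4.000e-01] F [-1.3 -0.3  0. ] t 0.1
box pos [ 576.8 -157.1  230.4] shift tool [ 628.4 -550.6    1.7] turn [-0.344 -0.641 -0.94 ] shift in goal axes [ 618.3  217.1 -518.3] F [-1.3 -0.3  0. ] t 0.1
[ 7.53893288e-02 -1.16394683e-04 -1.42672116e-01]
```

Emit:
servo_tool --rows '[{"linear":[37,-32.4,0],"turn":[0,0,0],"gripper":85},{"linear":[37,-32.4,0],"turn":[0,0,0],"gripper":60},{"linear":[37,-32.4,0],"turn":[0,0,0],"gripper":40},{"linear":[37,-32.4,0],"turn":[0,0,0],"gripper":20},{"linear":[37,-32.4,0],"turn":[0,0,0],"gripper":0},{"linear":[37,-32.4,0],"turn":[0,0,0],"gripper":0},{"linear":[37,-32.4,0],"turn":[0,0,0],"gripper":0},{"linear":[37,-32.4,0],"turn":[0,0,0],"gripper":0}]'

```text
time: 0.9
tcp_pos: [0.428, -0.194, 0.2312]
ee_rot: [-180.0, 0.0, 26.4]
ft_force: [1.5, -0.6, 0.1]
width: 0.0002
gripper_force: 0.0
```

Emit:
servo_tool --rows '[{"linear":[37,-32.4,0],"turn":[0,0,0],"gripper":0},{"linear":[37,-32.4,0],"turn":[0,0,0],"gripper":0},{"linear":[37,-32.4,0],"turn":[0,0,0],"gripper":0},{"linear":[37,-32.4,0],"turn":[0,0,0],"gripper":0},{"linear":[37,-32.4,0],"turn":[0,0,0],"gripper":0},{"linear":[37,-32.4,0],"turn":[0,0,0],"gripper":0},{"linear":[37,-32.4,0],"turn":[0,0,0],"gripper":0},{"linear":[37,-32.4,0],"turn":[0,0,0],"gripper":0}]'

```text
time: 1.7
tcp_pos: [0.5778, 0.1698, 0.2309]
ee_rot: [-180.0, 0.0, 26.4]
ft_force: [0.5, -1.2, 0.3]
width: 0.0002
gripper_force: 0.0
```

Emit:
servo_tool --rows '[{"linear":[0,0,0],"turn":[0,0,-0.14],"gripper":0},{"linear":[0,0,0],"turn":[0,0,-0.14],"gripper":0},{"linear":[0,0,0],"turn":[0,0,-0.14],"gripper":0},{"linear":[0,0,0],"turn":[0,0,-0.14],"gripper":0},{"linear":[0,0,0],"turn":[0,0,-0.14],"gripper":0},{"linear":[0,0,0],"turn":[0,0,-0.14],"gripper":0},{"linear":[0,0,0],"turn":[0,0,-0.14],"gripper":0},{"linear":[0,0,0],"turn":[0,0,0],"gripper":0}]'

```text
time: 2.5
tcp_pos: [0.5773, 0.1678, 0.2308]
ee_rot: [-179.9, 0.0, 82.5]
ft_force: [-0.1, -0.8, 0.6]
width: -0.0
gripper_force: 0.0
```

Emit:
servo_tool --rows '[{"linear":[0,0,0],"turn":[0,-0.14,0],"gripper":0},{"linear":[0,0,0],"turn":[0,-0.14,0],"gripper":0},{"linear":[0,0,0],"turn":[0,-0.14,0],"gripper":0},{"linear":[0,0,0],"turn":[0,-0.14,0],"gripper":0},{"linear":[0,0,0],"turn":[0,-0.14,0],"gripper":0},{"linear":[0,0,0],"turn":[0,0,0],"gripper":0}]'

```text
time: 3.1
tcp_pos: [0.5765, 0.1705, 0.2275]
ee_rot: [-179.7, 40.2, 82.9]
ft_force: [0.3, -1.5, -0.7]
width: -0.0001
gripper_force: 0.0
```

```bash
python3 - <<'E'
from h import *
goal(-105,66,120,40)
print(env.sense()["joint_positions"],env.sense()["width"])
cv2.imwrite("pics/t1.png",np.vstack([grab_frame("top")[100:350,150:600],grab_frame("wrist")[::,:450]])[:,:,::-1][:600])
E
```

```text
box pos [-184.9   46.2  227.5] shift tool [  8.3  20.2 133.6] turn [-0.003  0.004  0.002] shift in goal axes [  7.9  19.8 133.7] F [ 0.3 -1.5 -0.7] t 3.1
[ 21.80632186  40.68327221  73.77874797 -34.23999419  88.41808454
  37.14847431] -7.908250008912916e-05
```

View pics/t1.png

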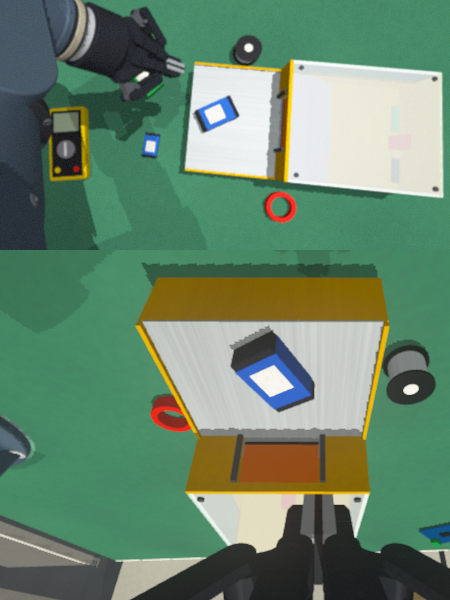

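The top view (upper half) shows the fingertips at (180,68) and the pack still at (217,113), unobscured. The wrist view shows it turned on the shelf. Next I square it up with a sideways nudge on its front-left corner.

Emit:
servo_tool --rows '[{"linear":[2,5,33.5],"turn":[0,0,0],"gripper":0},{"linear":[2,5,33.5],"turn":[0,0,0],"gripper":0},{"linear":[2,5,33.5],"turn":[0,0,0],"gripper":0},{"linear":[2,5,33.5],"turn":[0,0,0],"gripper":0},{"linear":[0,0,0],"turn":[0,0,0],"gripper":0},{"linear":[15,0,18],"turn":[0,0,0],"gripper":0},{"linear":[8,0,10],"turn":[0,0,0],"gripper":0},{"linear":[0,0,0],"turn":[0,0,0],"gripper":0}]'

```text
time: 4.0
tcp_pos: [0.5864, 0.0849, 0.0871]
ee_rot: [-179.9, 40.1, 82.5]
ft_force: [-0.5, -0.0, 0.7]
width: 0.0002
gripper_force: 0.0
```

```bash
cat >> h.py <<'E'
def pack(roi=(325,150,437,280)):
    d=np.load("box.npz"); R,t=d["R"],d["t"]
    (c,s,a)=packrect(grab_frame("top"),roi,camera_info("top"))[1]
    b=cv2.boxPoints((c,s,a)); e=max((b[1]-b[0],b[2]-b[1]),key=np.linalg.norm); e=R.T@e
    print("pack",np.round(R.T@(np.array(c)-t),1),"size",np.round(s,1),"ang",np.degrees(np.arctan(e[1]/e[0])))
E
python3 - <<'E'
from h import *
goal(-105,66,72,40); pack()
E
```

```text
box pos [-101.4   67.    87.1] shift tool [12.5 -1.   9.2] turn [-0.003  0.002 -0.002] shift in goal axes [12.5 -1.   9.3] F [-0.5 -0.   0.7] t 4.0
pack [-118.2    6.7] size [42.6 59.4] ang 29.01394767695139
```

Emit:
servo_tool --rows '[{"linear":[6,0,5],"turn":[0,0,0],"gripper":0},{"linear":[6,0,4],"turn":[0,0,0],"gripper":0},{"linear":[0,-4,0],"turn":[0,0,0],"gripper":0},{"linear":[0,-4,0],"turn":[0,0,0],"gripper":0},{"linear":[0,-4,0],"turn":[0,0,0],"gripper":0},{"linear":[0,-4,0],"turn":[0,0,0],"gripper":0},{"linear":[0,-4,0],"turn":[0,0,0],"gripper":0},{"linear":[0,0,0],"turn":[0,0,0],"gripper":0}]'

```text
time: 4.85
tcp_pos: [0.567, 0.0913, 0.073]
ee_rot: [-180.0, 40.1, 82.6]
ft_force: [-0.1, 0.2, -0.1]
width: 0.0003
gripper_force: 0.0
```

```bash
python3 - <<'E'
from h import *
goal(-105,34,72,40); pack()
E
```

```text
box pos [-105.2   46.9   73. ] shift tool [  0.5 -12.9   0.9] turn [-0.002  0.002 -0.001] shift in goal axes [  0.5 -12.9   0.9] F [-0.1  0.2 -0.1] t 4.85
pack [-118.1    4.3] size [44.  58.7] ang 25.957437787464364
```

Emit:
servo_tool --rows '[{"linear":[0,-4,0],"turn":[0,0,0],"gripper":0},{"linear":[0,-4,0],"turn":[0,0,0],"gripper":0},{"linear":[0,-4,0],"turn":[0,0,0],"gripper":0},{"linear":[0,-4,0],"turn":[0,0,0],"gripper":0},{"linear":[0,0,0],"turn":[0,0,0],"gripper":0}]'

```text
time: 5.4
tcp_pos: [0.5509, 0.0933, 0.0728]
ee_rot: [-179.9, 40.1, 82.6]
ft_force: [-0.4, 0.2, -0.0]
width: -0.0
gripper_force: 0.0
```

```bash
python3 - <<'E'
from h import *
goal(-105,26,72,40); pack()
E
```

```text
box pos [-105.2   30.7   72.8] shift tool [ 0.4 -4.7  0.7] turn [-0.002  0.002 -0.001] shift in goal axes [ 0.4 -4.7  0.7] F [-0.4  0.2 -0. ] t 5.4
pack [-118.9   -8.2] size [44.2 58.8] ang 15.397751372760315
```

Emit:
servo_tool --rows '[{"linear":[0,8,0],"turn":[0,0,0],"gripper":0},{"linear":[-26,0,-31],"turn":[0,0,0],"gripper":0},{"linear":[22,0,-18],"turn":[0,0,0],"gripper":0},{"linear":[22,0,-18],"turn":[0,0,0],"gripper":0},{"linear":[22,-19,-18],"turn":[0,0,0],"gripper":0},{"linear":[0,-19,0],"turn":[0,0,0],"gripper":0},{"linear":[13,0,15],"turn":[0,0,0],"gripper":0},{"linear":[0,0,0],"turn":[0,0,0],"gripper":0}]'

```text
time: 6.25
tcp_pos: [0.5324, 0.1816, 0.0897]
ee_rot: [-179.7, 40.2, 82.7]
ft_force: [-0.8, -0.3, 0.7]
width: 0.0002
gripper_force: 0.0
```

```bash
python3 - <<'E'
from h import *
goal(-178,1,72,40); pack()
E
```

```text
box pos [-190.4    1.1   89.7] shift tool [ 2.  -0.  21.5] turn [-0.004  0.003  0.001] shift in goal axes [ 1.9 -0.1 21.5] F [-0.8 -0.3  0.7] t 6.25
pack [-118.4   -9.5] size [41.4 58.9] ang 14.913832753999078
```

Emit:
servo_tool --rows '[{"linear":[2,0,21.5],"turn":[0,0,0],"gripper":0},{"linear":[-3.8,0,3.2],"turn":[0,0,0],"gripper":0},{"linear":[-3.8,0,3.2],"turn":[0,0,0],"gripper":0},{"linear":[-3.8,0,3.2],"turn":[0,0,0],"gripper":0},{"linear":[-3.8,0,3.2],"turn":[0,0,0],"gripper":0},{"linear":[-3.8,0,3.2],"turn":[0,0,0],"gripper":0},{"linear":[-3.8,0,3.2],"turn":[0,0,0],"gripper":0},{"linear":[0,0,0],"turn":[0,0,0],"gripper":0}]'

```text
time: 7.1
tcp_pos: [0.5275, 0.1396, 0.0748]
ee_rot: [-180.0, 40.1, 82.5]
ft_force: [0.0, -0.3, 1.2]
width: -0.0003
gripper_force: 0.0
```

```bash
python3 - <<'E'
from h import *
goal(-120,-4,72,40); pack()
E
```

```text
box pos [-148.1    1.6   74.8] shift tool [-19.7  -5.5  20.3] turn [-0.002  0.002 -0.002] shift in goal axes [-19.7  -5.6  20.2] F [ 0.  -0.3  1.2] t 7.1
pack [-102.9  -13.6] size [41.4 58.8] ang 10.569026833502212
```

Emit:
servo_tool --rows '[{"linear":[-3.4,0,3.6],"turn":[0,0,0],"gripper":0},{"linear":[-3.4,0,3.6],"turn":[0,0,0],"gripper":0},{"linear":[-3.4,0,3.6],"turn":[0,0,0],"gripper":0},{"linear":[-3.4,0,3.6],"turn":[0,0,0],"gripper":0},{"linear":[-3.8,0,3.2],"turn":[0,0,0],"gripper":0},{"linear":[0,0,0],"turn":[0,0,0],"gripper":0}]'

```text
time: 7.75
tcp_pos: [0.5241, 0.115, 0.0722]
ee_rot: [-179.9, 40.1, 82.5]
ft_force: [-0.2, -0.0, -0.3]
width: -0.0002
gripper_force: 0.0
```

```bash
python3 - <<'E'
from h import *
goal(-100,-6,72,40); pack()
E
```

```text
box pos [-123.2    1.4   72.2] shift tool [-17.6  -7.3  15.2] turn [-0.003  0.003 -0.002] shift in goal axes [-17.6  -7.4  15.1] F [-0.2 -0.  -0.3] t 7.75
pack [-81.9 -20.2] size [58.9 41.6] ang -2.352452705932537
```

Emit:
servo_tool --rows '[{"linear":[11.5,0,-9.6],"turn":[0,0,0],"gripper":0},{"linear":[-26,0,-31],"turn":[0,0,0],"gripper":0},{"linear":[0,-32,0],"turn":[0,0,0],"gripper":0},{"linear":[0,-32,0],"turn":[0,0,0],"gripper":0},{"linear":[-21.5,0,18],"turn":[0,0,0],"gripper":0},{"linear":[-21.5,0,18],"turn":[0,0,0],"gripper":0},{"linear":[13,0,15],"turn":[0,0,0],"gripper":0},{"linear":[0,0,0],"turn":[0,0,0],"gripper":0}]'

```text
time: 8.6
tcp_pos: [0.4552, 0.0841, 0.0918]
ee_rot: [-179.8, 40.1, 82.6]
ft_force: [-1.0, 0.1, 0.7]
width: 0.0002
gripper_force: 0.0
```

```bash
python3 - <<'E'
from h import *
goal(-82,-62,72,40); pack()
E
```

```text
box pos [-83.8 -63.1  91.8] shift tool [11.4  1.1 16.3] turn [-0.003  0.002 -0.001] shift in goal axes [11.4  1.1 16.3] F [-1.   0.1  0.7] t 8.6
pack [-81.7 -20.2] size [58.5 41.6] ang -2.3000554317044353
```

Emit:
servo_tool --rows '[{"linear":[6,0,8],"turn":[0,0,0],"gripper":0},{"linear":[5.4,1,8.3],"turn":[0,0,0],"gripper":0},{"linear":[0,5,0],"turn":[0,0,0],"gripper":0},{"linear":[0,5,0],"turn":[0,0,0],"gripper":0},{"linear":[0,5,0],"turn":[0,0,0],"gripper":0},{"linear":[0,4,0],"turn":[0,0,0],"gripper":0},{"linear":[0,4,0],"turn":[0,0,0],"gripper":0},{"linear":[0,0,0],"turn":[0,0,0],"gripper":0}]'

```text
time: 9.45
tcp_pos: [0.4803, 0.0788, 0.0733]
ee_rot: [179.9, 40.1, 82.5]
ft_force: [-0.4, 0.7, -1.1]
width: -0.0001
gripper_force: 0.0
```

```bash
python3 - <<'E'
from h import *
goal(-82,-40,72,40); pack()
E
```

```text
box pos [-81.8 -37.5  73.3] shift tool [ 1.  -2.5  0.9] turn [-0.001  0.001 -0.003] shift in goal axes [ 1.  -2.5  0.9] F [-0.4  0.7 -1.1] t 9.45
pack [-79.7  -6.2] size [58.5 42.8] ang -7.476482107154047
```

Emit:
servo_tool --rows '[{"linear":[0,-8,0],"turn":[0,0,0],"gripper":0},{"linear":[-26,0,-31],"turn":[0,0,0],"gripper":0},{"linear":[22,0,-18.5],"turn":[0,0,0],"gripper":0},{"linear":[22,0,-18.5],"turn":[0,0,0],"gripper":20},{"linear":[0,20,0],"turn":[0,0,0],"gripper":20},{"linear":[0,20,0],"turn":[0,0,0],"gripper":20},{"linear":[13,0,15],"turn":[0,0,0],"gripper":20},{"linear":[0,0,0],"turn":[0,0,0],"gripper":20}]'

```text
time: 10.3
tcp_pos: [0.5167, 0.1317, 0.0921]
ee_rot: [-179.7, 40.2, 82.7]
ft_force: [-0.4, 0.3, -0.1]
width: 0.0202
gripper_force: 0.0
```

```bash
python3 - <<'E'
from h import *
goal(-135,-6,72,40); pack(); print(env.sense()["width"])
E
```

```text
box pos [-138.9   -8.1   92.1] shift tool [10.   2.2 17.8] turn [-0.005  0.003  0.   ] shift in goal axes [ 9.9  2.1 17.9] F [-0.4  0.3 -0.1] t 10.3
pack [-80.  -6.] size [58.8 42.2] ang -7.952175852349491
0.019900826751694516
```

Emit:
servo_tool --rows '[{"linear":[5,1,9],"turn":[0,0,0],"gripper":20},{"linear":[5,1,9],"turn":[0,0,0],"gripper":20},{"linear":[-3.8,0,3.2],"turn":[0,0,0],"gripper":20},{"linear":[-3.8,0,3.2],"turn":[0,0,0],"gripper":20},{"linear":[-3.8,0,3.2],"turn":[0,0,0],"gripper":20},{"linear":[-3.8,0,3.2],"turn":[0,0,0],"gripper":20},{"linear":[-3.8,0,3.2],"turn":[0,0,0],"gripper":20},{"linear":[-3.8,0,3.2],"turn":[0,0,0],"gripper":20}]'

```text
time: 11.15
tcp_pos: [0.5162, 0.0979, 0.0738]
ee_rot: [180.0, 40.1, 82.5]
ft_force: [0.2, 0.7, 0.0]
width: 0.0196
gripper_force: 0.2
```

```bash
python3 - <<'E'
from h import *
goal(-80,-6,71,40); pack()
f=np.vstack([grab_frame("top")[130:310,320:620],grab_frame("wrist")[100:400,150:450]]); cv2.imwrite("pics/t2.png",f[:,:,::-1])
E
```

```text
box pos [-105.3   -4.3   73.8] shift tool [-17.6  -1.7  18.4] turn [-0.001  0.002 -0.002] shift in goal axes [-17.6  -1.7  18.4] F [0.2 0.7 0. ] t 11.15
pack [-64.   -1.1] size [58.8 42.2] ang -0.3280911067381612
```

View pics/t2.png

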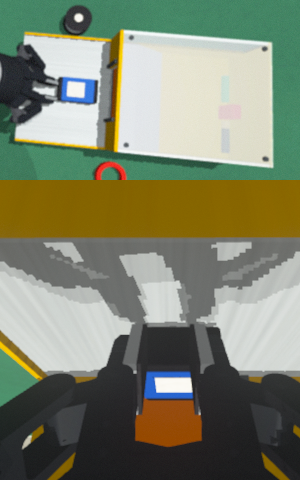

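The top view shows the pack square behind the fingers at (77,90), aligned with the flap. The wrist view shows the tips flat on its rear end.

Emit:
servo_tool --rows '[{"linear":[-4.5,0,4],"turn":[0,0,0],"gripper":20},{"linear":[-4.5,0,4],"turn":[0,0,0],"gripper":20},{"linear":[-4.5,0,4],"turn":[0,0,0],"gripper":20},{"linear":[-4.5,0,4],"turn":[0,0,0],"gripper":20},{"linear":[-4.6,0,3.9],"turn":[0,0,0],"gripper":20},{"linear":[-4.6,0,3.9],"turn":[0,0,0],"gripper":20},{"linear":[-4.6,0,3.9],"turn":[0,0,0],"gripper":20},{"linear":[-4.6,0,3.9],"turn":[0,0,0],"gripper":20}]'

```text
time: 12.1
tcp_pos: [0.5098, 0.0501, 0.0728]
ee_rot: [180.0, 40.1, 82.5]
ft_force: [0.1, 1.0, 0.4]
width: 0.0199
gripper_force: 0.4
```

```bash
python3 - <<'E'
from h import *
goal(5,-2,72,40)
f=np.vstack([grab_frame("top")[130:310,320:620],grab_frame("wrist")[100:400,150:450]]); cv2.imwrite("pics/t3.png",f[:,:,::-1])
E
```

```text
box pos [-57.   -4.5  72.8] shift tool [-46.9   2.6  40.5] turn [-0.002  0.002 -0.002] shift in goal axes [-47.    2.5  40.5] F [0.1 1.  0.4] t 12.1
```

View pics/t3.png

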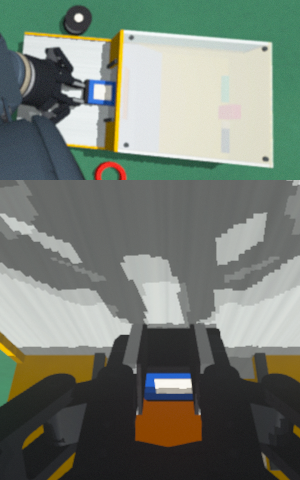

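The pack's nose is at the flap (top view (100,90)) and it is still straight. I keep pushing.

Emit:
servo_tool --rows '[{"linear":[-4.6,0,3.9],"turn":[0,0,0],"gripper":20},{"linear":[-4.6,0,3.9],"turn":[0,0,0],"gripper":20},{"linear":[-4.6,0,3.9],"turn":[0,0,0],"gripper":20},{"linear":[-4.6,0,3.9],"turn":[0,0,0],"gripper":20},{"linear":[-4.6,0,3.9],"turn":[0,0,0],"gripper":20},{"linear":[-4.6,0,3.9],"turn":[0,0,0],"gripper":20},{"linear":[-4.6,0,3.9],"turn":[0,0,0],"gripper":20},{"linear":[-4.6,0,3.9],"turn":[0,0,0],"gripper":20}]'

```text
time: 13.0
tcp_pos: [0.5036, 0.0022, 0.0727]
ee_rot: [180.0, 40.1, 82.5]
ft_force: [0.1, 0.3, 1.2]
width: 0.0201
gripper_force: 0.3
```

```bash
python3 - <<'E'
from h import *
goal(12,-4,72,40)
E
```

```text
box pos [-8.7 -4.6 72.7] shift tool [-15.4   0.7  13.9] turn [-0.002  0.002 -0.002] shift in goal axes [-15.4   0.6  13.8] F [0.1 0.3 1.2] t 13.0
```

Emit:
servo_tool --rows '[{"linear":[-3.8,0,3.2],"turn":[0,0,0],"gripper":20},{"linear":[-3.8,0,3.2],"turn":[0,0,0],"gripper":20},{"linear":[-3.8,0,3.2],"turn":[0,0,0],"gripper":20},{"linear":[-3.8,0,3.2],"turn":[0,0,0],"gripper":20},{"linear":[0,0,0],"turn":[0,0,0],"gripper":20},{"linear":[0,0,0],"turn":[0,0,0],"gripper":20},{"linear":[0,0,0],"turn":[0,0,0],"gripper":20}]'

```text
time: 13.7
tcp_pos: [0.5011, -0.0168, 0.0726]
ee_rot: [180.0, 40.1, 82.6]
ft_force: [0.2, -0.3, 0.0]
width: 0.02
gripper_force: 0.1
```

```bash
python3 - <<'E'
from h import *
goal(12,-4,72,40)
f=np.vstack([grab_frame("top")[130:310,320:620],grab_frame("scene")[170:400,100:400]]); cv2.imwrite("pics/t4.png",cv2.resize(f[:,:,::-1],None,fx=1.4,fy=1.4))
E
```

```text
box pos [10.4 -4.6 72.6] shift tool [-0.8  0.6  1.4] turn [-0.001  0.002 -0.002] shift in goal axes [-0.8  0.6  1.4] F [ 0.2 -0.3  0. ] t 13.7
```

View pics/t4.png

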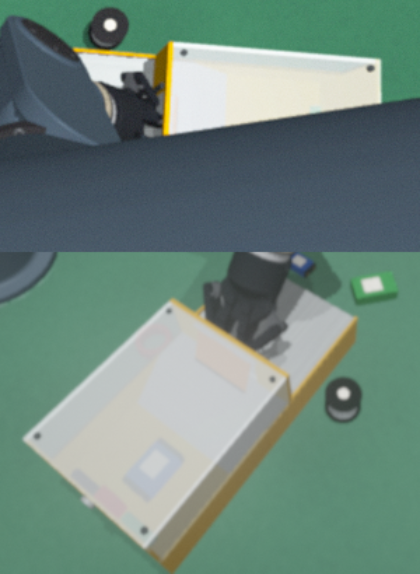

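The pack shows through the hood at crop (153,470), down the chute, with the flap still held up by the fingers at (220,365). I draw the fingers back.

Emit:
servo_tool --rows '[{"linear":[7.6,0,-6.4],"turn":[0,0,0],"gripper":20},{"linear":[7.6,0,-6.4],"turn":[0,0,0],"gripper":20},{"linear":[15.3,0,-12.8],"turn":[0,0,0],"gripper":20},{"linear":[15.3,0,-12.8],"turn":[0,0,0],"gripper":20},{"linear":[23,0,-19.2],"turn":[0,0,0],"gripper":20},{"linear":[23,0,-19.2],"turn":[0,0,0],"gripper":20},{"linear":[23,0,-19.2],"turn":[0,0,0],"gripper":20},{"linear":[0,0,-40],"turn":[0,0,0],"gripper":20}]'

```text
time: 14.6
tcp_pos: [0.5216, 0.1591, 0.0996]
ee_rot: [-179.5, 40.2, 83.0]
ft_force: [0.0, -0.3, 0.2]
width: 0.0201
gripper_force: 0.0
```

Emit:
servo_tool --rows '[{"linear":[0,0,-40],"turn":[0,0,0],"gripper":20},{"linear":[0,0,-30],"turn":[0,0,0],"gripper":20},{"linear":[0,0,0],"turn":[0,0,0],"gripper":20},{"linear":[0,0,0],"turn":[0,0,0],"gripper":20},{"linear":[0,0,0],"turn":[0,0,0],"gripper":20},{"linear":[0,0,0],"turn":[0,0,0],"gripper":20},{"linear":[0,0,0],"turn":[0,0,0],"gripper":20},{"linear":[0,0,0],"turn":[0,0,0],"gripper":20}]'

```text
time: 15.4
tcp_pos: [0.5294, 0.2009, 0.1556]
ee_rot: [-179.9, 40.2, 82.6]
ft_force: [0.7, 0.5, -0.9]
width: 0.0203
gripper_force: 0.0
```

```bash
python3 - <<'E'
from h import *
goal(12,-4,72,40)
f=np.vstack([grab_frame("top")[130:310,320:620],grab_frame("scene")[170:400,100:400]]); w=grab_frame("wrist"); w=cv2.resize(w,(416,260)); w=np.vstack([w,np.zeros((150,416,3),np.uint8)])
cv2.imwrite("pics/t5.png",np.hstack([f,w])[:,:,::-1])
E
```

```text
box pos [-209.1   -4.3  155.6] shift tool [-115.1    1.1  206.5] turn [-0.003  0.003 -0.002] shift in goal axes [-115.7    0.3  206.2] F [ 0.7  0.5 -0.9] t 15.4
```

View pics/t5.png

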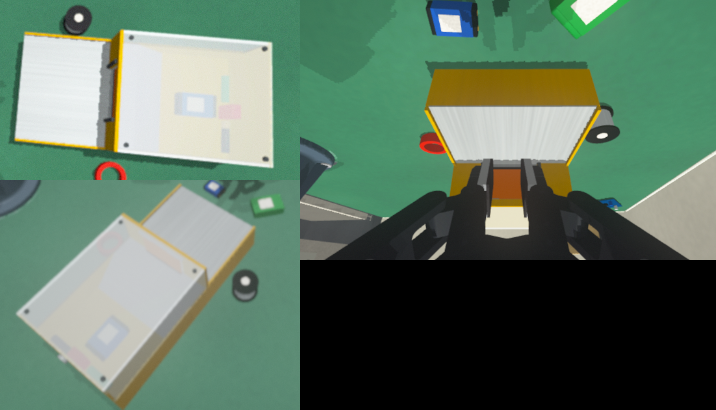

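The pack lies in the box at top-crop (195,105). The wrist view shows the flap shut at (510,180), with the reel and tape unmoved and the arm clear.

```bash
python3 -c "
from cell import job
print(job.finish_job())"
```

```text
the job is handed in; nothing more can be done
None
```

The blue pack was pushed under the flap and down the chute, the last pictures show the flap shut and the arm clear, and the job is handed in; the hand-in returned no verdict.

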